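# Show the cured lap joint to the inspection camera

### The job

The lap joint in the bonding jig has cured: lift off the brass weight that presses on it and set it gently, upright and wholly on the rubber mat, then take the joint out of the jig and hold it up to the inspection camera without touching camera or stand. Hold the middle of its overlap 15 cm straight out from the lens, with its underside (as it lay in the jig) squarely facing the lens and its long side level. Finish while still holding it there, steady, with the other things left where they are.

Things in the scene. Friction and masses are not known exactly. Their poses are not given: they have to be found in the camera images.
- weight: brass weight, about 420 g, on the joint at the start: cylinder 40 mm in diameter and 40 high, then a neck 12 in diameter, then a round knob 22 in diameter, 57 to 70 above the foot. Origin: centre of its foot; z up its axis. Grip the knob from above (middle 63 above the origin, 23 free from there down to the cylinder's top)
- joint: lap joint in the jig, about 130 g: two steel bars 70 x 25 x 5 mm glued with a 25 overlap, 115 long overall, 10 thick in the overlap. Origin: middle of the overlap and its thickness (centre of mass). x along its length, y across, z up as it lies in the jig (underside = -z face). Lower bar (z -5 to 0) spans x -57.5 to 12.5, upper bar (z 0 to 5) x -12.5 to 57.5
- jig: fixed aluminium jig: base 160 x 70 x 10 mm, on it along x a stepped ridge 19 wide that carries the joint, whose long edges overhang 3 each side, 24 above the base. Joint origin 39 above jig origin (centre of underside, z up). Guide pins 6 thick at x -45 and 45, y -18 and 18 (tops 38 and 43 up), end stops: joint lifts straight up; grip it across the overlap
- mat: black rubber mat fixed on the bench, 150 by 150 mm, 4 thick; origin: centre of its underside, z up
- camera: inspection camera head on a fixed stand: grey box 50 x 60 x 70 mm with a black lens barrel 42 mm in diameter that points up and back towards the robot, 35 degrees from straight up. Origin: centre of the lens front. z: out of the lens, the way it looks; y level; x the third axis
- focus (a point): the point 150 mm out from the lens front on the lens axis, in free air; same axes as the camera head
- stand: the camera's fixed stand, a dark steel block 100 by 90 mm with a short column, carrying the camera head; its origin is on the block's centre line, 20 mm below the block's top, and the lens front lies 45 mm from it on the -x side and 125 mm above. z up
- spare: another lap joint of the same make and size, lying loose on the bench, not to be moved; origin in the middle of its overlap, 5 mm above the bench
- beaker: open steel beaker, 72 mm diameter at the rim, 85 high, stands mouth up on the bench, not to be moved; origin: centre of its underside
- flask: amber glass bottle with a cap, 60 mm diameter, 130 high, not to be moved; origin: centre of its underside

How it is judged:
On the way, in this order (a step that is already met when the one before it is completed fails the run):
1. the weight stands upright and released, wholly on the mat, while the joint is still in the jig (x of weight in the frame of mat between -0.055 and 0.055 m and y of weight in the frame of mat between -0.055 and 0.055 m and angle between weight's own z axis and vertical below 0.15 rad and contact force between weight and mat above 1 N and contact force between weight and the fingers below 0.2 N and linear speed of weight below 0.03 m/s and distance between joint and jig below 0.06 m), for 0.2 s.
2. the joint is lifted clear of the jig in the gripper (height (world z) of joint above 0.09 m and contact force between joint and the fingers above 1 N and contact force between joint and jig below 0.1 N), for 0.2 s.
At the end, for the whole second after the job is handed in: Weight upright (9 deg), at rest, released, its whole foot on the mat. Joint held still by the fingers alone: overlap middle within 20 mm of the point 150 mm before the lens, underside to the lens and square to its axis within 10 deg, long side level within 10 deg (either end to the left) (x of weight in the frame of mat between -0.055 and 0.055 m and y of weight in the frame of mat between -0.055 and 0.055 m and angle between weight's own z axis and vertical below 0.15 rad and contact force between weight and mat above 1 N and contact force between weight and the fingers below 0.2 N and linear speed of each of weight, joint below 0.03 m/s and distance between joint and focus below 0.02 m and angle between the z axis of joint and the z axis of camera, either way round below 0.175 rad and angle between joint's own z axis and vertical below 1.2 rad and angle between joint's own x axis and vertical between 1.396 and 1.746 rad and contact force between joint and the fingers above 1 N and contact force between joint and stand below 0.1 N and contact force between joint and jig below 0.1 N and height (world z) of joint above 0.15 m and angular speed of joint below 0.2 rad/s); the arm keeps its last pose, push and grip.
It fails at once if the weight is tipped over (more than 40 degrees) (angle between weight's own z axis and vertical above 0.7 rad).
It fails at once if the weight is dropped or rammed onto the mat, jig or joint (over 60 N) (contact force between weight and mat above 60 N or contact force between weight and jig above 60 N or contact force between weight and joint above 60 N).
It fails at once if the camera or its stand is touched (over 1 N) (contact force between stand and the arm above 1 N or contact force between stand and the fingers above 1 N or contact force between stand and joint above 1 N or contact force between stand and weight above 1 N).
It fails at once if the spare joint, the beaker or the bottle is moved by more than 15 mm (distance of any of spare, beaker, flask from where it was at the start of the episode above 0.015 m).
It also fails if it takes over 61 s, if anything falls off the work surface, if the arm or the gripper's body presses on something with over 40 N, if the wrist force passes 120 N, or if a joint passes its speed limit or range.

### The arm

A 6-joint arm with a two-finger parallel gripper is mounted at the origin on the work surface. World frame = base frame: x ahead of the robot, y to its left, z up, the work surface at z = 0. Lengths are in m, angles in rad, forces in N, time in s.
With the tool pointing down it reaches from about 0.35 to 0.975 m from the base axis. Payload 4.9 kg.
Tool frame: the origin (TCP) lies at the very end of the fingers, on their centre line; the grasp point (between the pads) lies 19 mm behind it (manip.grasp_offset is the distance from the TCP to the grasp point, in m); z points along the fingers, y is the line along which they close (so a half turn about z gives the same grasp; the last joint's range is limited). The gripper opens to 85 mm and grips with 20 to 120 N. Pads are 22 mm wide; open, the fingers measure 114 mm over their backs; the gripper's body (76 mm by 85 mm) begins 54 mm behind the grasp point. The pads swing forward as they close: fully open they stand 13 mm farther back than shut.
Start: joints at [-1.452, 0.053, 1.613, -0, 1.476, -0.119], TCP at [0.147, -0.607, 0.201] pointing down, gripper open.
Joint ranges: [-3.01, 3.01], [-1.01, 2.22], [0.06, 2.58], [-1.02, 4.17], [0.09, 2.62], [-3.14, 3.14]. Speed limits (rad/s): [2.57, 2.57, 3.14, 3.14, 3.14, 3.14].

### API

Orientations are given as a unit quaternion [w, x, y, z].
In Python, from plant import manip, eyes, job_done, models gives the robot as it stands.
- The arm moves only by the tool servo_tool, never from a script. Its argument "motion" is one flat list of numbers, 5 for each row, row after row: the opening, from -1 (shut) to 1 (fully open), then the shift along the tool's x, y, z normalised to -1 to 1, where 1 is 120 mm, then the turn about the tool's z normalised to -1 to 1, where 1 is 45 degrees. A call has 1 to 5 rows; each row is the pose to reach, as a shift and turn from the pose commanded when the call began, along the tool's axes at that moment; what a row does not reach only later rows make up. A row lasts 1/8 s, in which the tool goes at most 62.5 mm and 10.7 degrees, less where a joint would pass 70% of its speed; a pose out of reach is approached as far as the arm can. A call with a number of a shift or a turn outside -1 to 1 is refused whole. A call with a gripper value outside its range is refused whole. The fingers move at their own pace and stop on an object; the grip force is fixed at half the most. Time passes only in rows, so rows that repeat a pose let the fingers close. It gives the time, the measured TCP pose, the force, the opening and the grip force at its end, in the units of the state.
- manip.state(): the state, without advancing time (a new reading comes with each control period).
- eyes.grab_frame(name): name is "scene" or "top"; returns (picture, depth): 400x640x3 uint8, red, green, blue; 400x640 float32, m along the optical axis (not along the pixel's ray), 0 where there is no reading.
- eyes.camera_params(name): a dict with "fov_y" (degrees; the focal length in pixels is half the picture's height over the tangent of half this angle, whatever the lens; pixels are square), "cx", "cy" (the principal point, pixels), "pose" (4x4, takes a point from camera to world coordinates). Camera axes: x right, y up, looking along -z (the intrinsics and any distortion apply to the point x, -y, -z); pixel columns grow to the right and rows downward; lengths in m; the calibration is good to about 2 mm. A picture is of the moment at which its call begins. camera_params takes no time and is no camera call.
- job_done(): hands the job in; it is judged then, once.
Trained networks look in the newest picture that a camera, given by its name, has taken for a name from the list of things; names that differ only in an ending like _2 or _b are one class to them, and where a whole thing is asked for, a point or a joint stands for the part that bears it (a point fixed in the world has none). Each returns a list of dicts, best first, with "p" (0 to 1); they miss things now and then, are a little off and sometimes report something else, mostly with a low value. They report only what shows in the picture. A call takes as long as a camera call.
- models.regions_of(camera, label): "mask" (400x640 bool, what is visible of it) and "pixel" ([column, row] in pixels, amid what is visible of it).
The state is a dict: "time": time; "joint_pos": joint angles; "joint_vel": joint speeds; "joint_efforts": joint torques, N m; "tool_pos": TCP position; "tool_rot": TCP orientation; "contact_force": force on the tool from outside, world axes, zero at the start; "ft_torque": the same for the moment, N m; "gripper_width": opening from 0.0 (shut) to 1.0 (fully open); "grasp_force": force on a finger pad.
Only numpy, scipy, OpenCV 4.12 (cv2) and the standard library are available. Lean on these libraries where they do the work, as an engineer would, in place of code of your own. Each camera call takes 0.05 s, during which the arm holds its last target. There are 200 camera calls.

## Working session

There is one attempt and no reset: what is moved stays moved. The work goes in short steps, Python scripts to look and compute and a tool call to move; the robot and the scene stay as the last step left them, time stands still between calls to the robot, and variables do not carry over. Pictures are saved under pics/ and viewed, at most 10 in all, crops included, and the job is handed in when it is done.

Besides the shell and the picture viewer there is one more tool, called after "Emit:" as a command line: name --argument value ..., lists and objects as JSON in quotes. servo_tool: Moves the arm, as the interface text tells. Its arguments: {"type":"object","properties":{"motion":{"type":"array","items":{"type":"number","minimum":-1,"maximum":1}}},"required":["motion"]}

```bash
ls -a; mkdir -p pics; cat > h.py <<'E'
import numpy as np,cv2
from plant import manip,eyes,job_done,models
from scipy.spatial.transform import Rotation as R
def rot(q): return R.from_quat([q[1],q[2],q[3],q[0]]).as_matrix()
def world(cam,depth):
    p=eyes.camera_params(cam);h,w=depth.shape
    f=h/2/np.tan(np.radians(p["fov_y"])/2)
    v,u=np.mgrid[0:h,0:w]
    c=np.stack([(u-p["cx"])/f*depth,-(v-p["cy"])/f*depth,-depth],-1)
    T=np.array(p["pose"]);return c@T[:3,:3].T+T[:3,3]
E
python3 - <<'E'
from h import *
s=manip.state();print({k:np.round(v,4) for k,v in s.items()});print(rot(s["tool_rot"]).round(3),[a for a in dir(manip) if a[0]!='_'])
for c in("scene","top"):
    im,d=eyes.grab_frame(c);cv2.imwrite(f"pics/{c}0.png",im[...,::-1]);P=world(c,d);p=eyes.camera_params(c);print(c,{k:np.round(v,3) for k,v in p.items()})
    np.savez(f"{c}0.npz",im=im,P=P,d=d)
    for n in("weight","joint","jig","mat","camera","stand","spare","beaker","flask"):
        for r in models.regions_of(c,n)[:2]:
            m=r["mask"]&(d>0)
            q=P[m]
            if len(q):print(n,round(r["p"],2),np.round(r["pixel"]),m.sum(),"med",np.median(q,0).round(3),"lo",np.percentile(q,3,0).round(3),"hi",np.percentile(q,97,0).round(3))
E
```

```text
.
..
pics
{'time': np.float64(0.0), 'joint_pos': array([-1.452 ,  0.0534,  1.6143,  0.    ,  1.476 , -0.119 ]), 'joint_vel': array([ 0.0013,  0.0009,  0.0006,  0.0007, -0.0002,  0.0008]), 'joint_efforts': array([-2.50000e-03, -3.93683e+01, -3.70178e+01, -1.00000e-04,
        7.30000e-03, -0.00000e+00]), 'tool_pos': array([ 0.1471, -0.6067,  0.1997]), 'tool_rot': array([-0.0011,  0.9929,  0.1186,  0.    ]), 'contact_force': array([-0.7445,  1.0346,  0.397 ]), 'ft_torque': array([ 0.0005, -0.0201, -0.0077]), 'grasp_force': np.float64(0.0), 'gripper_width': np.float64(0.9997)}
[[ 0.972  0.236 -0.   ]
 [ 0.236 -0.972  0.002]
 [ 0.    -0.002 -1.   ]] ['IKError', 'grasp_offset', 'state']
scene {'fov_y': np.float64(48.707), 'cx': np.float64(320.633), 'cy': np.float64(197.233), 'pose': array([[-0.549, -0.609,  0.572,  1.219],
       [ 0.836, -0.403,  0.373,  0.42 ],
       [ 0.003,  0.683,  0.73 ,  0.992],
       [ 0.   ,  0.   ,  0.   ,  1.   ]])}
weight 0.68 [412. 245.] 329 med [0.517 0.242 0.081] lo [0.496 0.222 0.042] hi [0.528 0.259 0.114]
joint 0.81 [417. 259.] 230 med [0.509 0.264 0.0
[... 1694 characters left out ...]
8]
camera 0.59 [305. 149.] 560 med [0.696 0.061 0.118] lo [0.663 0.035 0.08 ] hi [0.738 0.091 0.142]
camera 0.27 [209. 146.] 705 med [0.734 0.327 0.047] lo [0.692 0.287 0.001] hi [0.757 0.351 0.087]
stand 0.78 [304. 154.] 1281 med [0.697 0.06  0.088] lo [0.666 0.022 0.012] hi [0.76  0.106 0.141]
spare 0.95 [329. 261.] 356 med [ 0.432 -0.002  0.008] lo [ 0.387 -0.031  0.002] hi [0.475 0.031 0.014]
spare 0.23 [304. 154.] 1278 med [0.697 0.06  0.088] lo [0.666 0.022 0.013] hi [0.76  0.106 0.141]
beaker 0.82 [207. 146.] 735 med [0.732 0.328 0.046] lo [0.692 0.287 0.001] hi [0.756 0.352 0.086]
flask 0.8 [425. 147.] 595 med [ 0.717 -0.254  0.087] lo [ 0.7   -0.287  0.005] hi [ 0.744 -0.233  0.131]
```

```bash
python3 - <<'E'
import cv2,numpy as np
a=cv2.imread("pics/scene0.png")[140:370,180:480];b=cv2.imread("pics/top0.png")[110:300,180:480]
a=cv2.resize(a,None,fx=2.6,fy=2.6)[:598];b=cv2.resize(b,None,fx=2.6,fy=2.6)
cv2.imwrite("pics/s0c.png",a);cv2.imwrite("pics/t0c.png",b)
E
```

```text
(no output)
```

View pics/s0c.png

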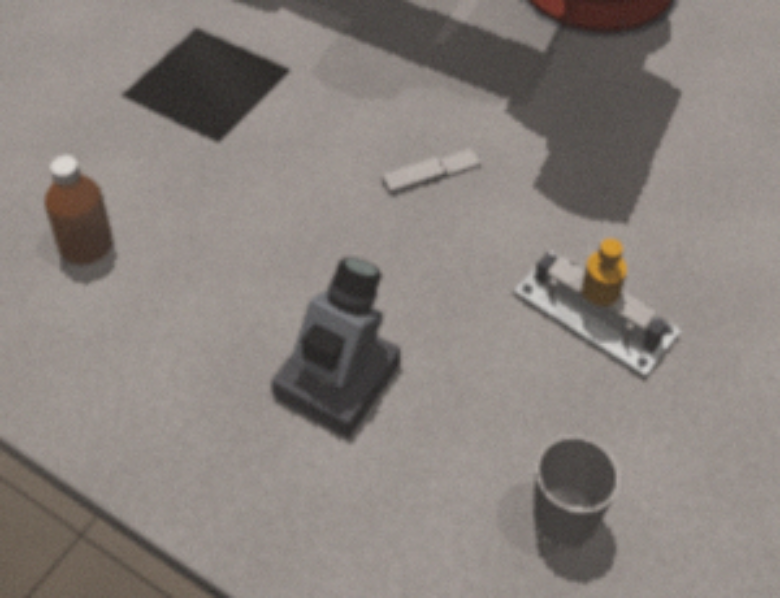

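View pics/t0c.png

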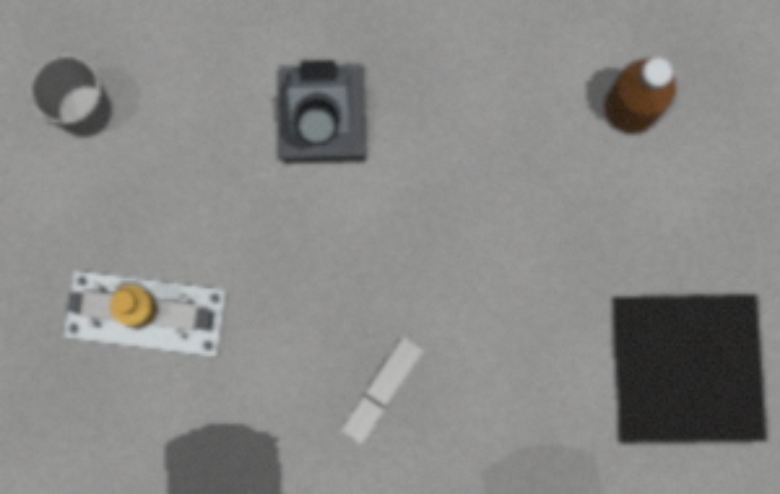

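```bash
python3 - <<'E'
from h import *
for c in("scene","top"):
    z=np.load(c+"0.npz");P=z["P"];im=z["im"].astype(int)
    def sel(x0,x1,y0,y1,z0,z1): 
        m=(P[...,0]>x0)&(P[...,0]<x1)&(P[...,1]>y0)&(P[...,1]<y1)&(P[...,2]>z0)&(P[...,2]<z1);return m
    def rect(m,name):
        q=P[m][:,:2].astype(np.float32);r=cv2.minAreaRect(q*1000);print(c,name,m.sum(),np.round(r[0],1),np.round(r[1],1),round(r[2],1),"z",np.median(P[m][:,2]).round(4))
    br=im.sum(-1)
    rect(sel(.45,.6,.15,.35,.006,.016),"jigbase")
    m=sel(.45,.6,.15,.35,.036,.048);q=P[m][:,:2];print("jointtop mean",q.mean(0),np.linalg.svd(q-q.mean(0),full_matrices=False)[2][0],np.median(P[m][:,2]))
    m=sel(.45,.6,.15,.35,.1,.13);q=P[m];print("knob",m.sum(),np.median(q,0).round(4),q.max(0).round(4),q.min(0).round(4))
    m=sel(.45,.6,.15,.35,.055,.08);q=P[m];print("cyl",q.max(0).round(4),q.min(0).round(4))
    m=sel(.45,.6,.15,.35,.08,.089);q=P[m];print("cyltop",np.median(q,0).round(4),q.max(0).round(4),q.min(0).round(4))
    rect((br<120)&sel(.35,.56,-.42,-.2,-.01,.02),"mat")
    m=sel(.6,.82,-.02,.15,.125,.16);q=P[m];print("lens",m.sum(),np.median(q,0).round(4),q.max(0).round(4),q.min(0).round(4))
    q=P[sel(.6,.82,-.02,.15,.06,.16)]; print("head",q.max(0).round(4),q.min(0).round(4))
    rect(sel(.6,.82,-.02,.15,.01,.05),"block")
    m=sel(.36,.5,-.06,.06,.003,.014)
    rect(m,"spare")
E
```

```text
scene jigbase 604 [508.8 241.4] [159.8  73.6] 83.2 z 0.009
jointtop mean [0.51131224 0.25351426] [0.10439932 0.99453546] 0.04104278027523933
knob 75 [0.512  0.2409 0.1113] [0.5199 0.251  0.1174] [0.4954 0.2306 0.1007]
cyl [0.5293 0.2603 0.08  ] [0.5011 0.2217 0.0551]
cyltop [0.5134 0.2441 0.0829] [0.5275 0.2602 0.0877] [0.4942 0.2214 0.08  ]
scene mat 3 [ 440.5 -291.8] [ 10.6 117.4] 53.1 z 0.0021
lens 199 [0.6908 0.0625 0.1329] [0.71   0.0801 0.1482] [0.6651 0.0396 0.1251]
head [0.7564 0.0922 0.1482] [0.6593 0.031  0.06  ]
scene block 744 [720.9  60.7] [100.9  91. ] 1.7 z 0.0262
scene spare 233 [433.5   6.7] [104.9 113.2] 80.9 z 0.007
top jigbase 876 [527.4 254.1] [142.8 182.9] 1.7 z 0.01
jointtop mean [0.50706086 0.24706702] [0.11300024 0.99359496] 0.04137893108942459
knob 69 [0.5066 0.2438 0.1139] [0.5171 0.2549 0.1191] [0.4964 0.2339 0.1008]
cyl [0.5232 0.2576 0.0799] [0.4878 0.2252 0.0553]
cyltop [0.5027 0.239  0.0838] [0.5256 0.2639 0.0887] [0.4896 0.2254 0.0804]
top mat 2349 [ 455.4 -312.7] [142.1 142. ] 1.5 z 0.0031
lens 244 [0.6799 0.063  0.1329] [0.7072 0.0833 0.1466] [0.6607 0.0433 0.1251]
head [0.7536 0.0942 0.1466] [0.6587 0.0349 0.0611]
top block 561 [718.7  64.5] [101.5  89.5] 1.8 z 0.0273
top spare 485 [4.304e+02 1.000e-01] [137.3 118.9] 0.6 z 0.0067
```

Emit:
servo_tool --motion '[1,1,-1,0,0,1,1,-1,0,0,1,1,-1,0,0]'

```text
time: 1.38
tool_pos: [0.2365, -0.4606, 0.201]
tool_rot: [0.0, 0.993, 0.119, 0.0]
contact_force: [0.5, 0.4, -0.3]
gripper_width: 1.003
grasp_force: 0.0
```

Emit:
servo_tool --motion '[1,1,-1,0,0,1,1,-1,0,0,1,1,-1,0,0]'

```text
time: 1.75
tool_pos: [0.3248, -0.3156, 0.2012]
tool_rot: [0.0, 0.993, 0.119, 0.0]
contact_force: [0.8, -1.0, 0.0]
gripper_width: 1.0
grasp_force: 0.0
```

Emit:
servo_tool --motion '[1,1,-1,0,0,1,1,-1,0,0,1,1,-1,0,0]'

```text
time: 2.12
tool_pos: [0.4132, -0.1706, 0.2014]
tool_rot: [0.0, 0.993, 0.119, 0.0]
contact_force: [0.6, -1.1, -0.3]
gripper_width: 0.997
grasp_force: 0.0
```

Emit:
servo_tool --motion '[1,0.5,-1,0,0,1,0.5,-1,0,0,1,0.5,-1,0,0]'

```text
time: 2.5
tool_pos: [0.4426, -0.0389, 0.2012]
tool_rot: [-0.0, 0.993, 0.122, 0.0]
contact_force: [-0.3, 0.6, -0.3]
gripper_width: 1.001
grasp_force: 0.0
```

Emit:
servo_tool --motion '[1,0.5,-1,0,-1,1,0.5,-1,0,-1,1,0.5,-1,0,-1,1,0.5,-1,0,-1,1,0.5,-1,0,-1]'

```text
time: 3.12
tool_pos: [0.4726, 0.0881, 0.201]
tool_rot: [0.0, 0.872, 0.489, -0.0]
contact_force: [0.6, -0.8, 0.1]
gripper_width: 1.001
grasp_force: 0.0
```

```bash
cat >> h.py <<'E'
def go(x,y,z,yaw=None):
    s=manip.state();M=rot(s["tool_rot"]);d=M.T@(np.array([x,y,z])-s["tool_pos"])
    a=np.degrees(np.arctan2(M[1,1],M[0,1]));t=0 if yaw is None else -(yaw-a)
    print("t",s["time"],"yaw",a.round(1),"shift/120",(d/.12).round(3),"turn/45",round(t/45,3),"zax",M[:,2].round(3),"j",np.round(s["joint_pos"],3))
E
python3 -c "
from h import *
go(.508,.2425,.2,-6.3)"
```

```text
t 3.125 yaw -31.4 shift/120 [ 1.252 -0.419  0.008] turn/45 -0.558 zax [-0. -0. -1.] j [ 0.03  -0.304  1.938 -0.     1.508  0.578]
```

Emit:
servo_tool --motion '[1,1,-0.335,0,-0.558,1,1,-0.335,0,-0.558,1,1,-0.335,0,-0.558]'

```text
time: 3.5
tool_pos: [0.501, 0.2143, 0.2008]
tool_rot: [-0.0, 0.744, 0.669, -0.0]
contact_force: [-0.7, 0.1, 1.0]
gripper_width: 0.996
grasp_force: 0.0
```

Emit:
servo_tool --motion '[1,0.264,0.03,0.45,0,1,0.264,0.03,0.45,0,1,0.264,0.03,0.45,0]'

```text
time: 3.88
tool_pos: [0.5081, 0.2425, 0.1476]
tool_rot: [0.0, 0.745, 0.667, 0.0]
contact_force: [0.2, -0.6, 0.3]
gripper_width: 0.997
grasp_force: 0.0
```

```bash
python3 -c "
from h import *
go(.508,.2425,.09,-6.3)
im,d=eyes.grab_frame('scene');P=world('scene',d);cv2.imwrite('pics/s1.png',cv2.resize(im[190:320,330:500,::-1],None,fx=4,fy=4))
m=(abs(P[...,0]-.51)<.04)&(abs(P[...,1]-.24)<.04)&(P[...,2]>.1)&(P[...,2]<.12);print(m.sum(),P[m].min(0),P[m].max(0))"
```

```text
t 3.875 yaw -6.4 shift/120 [ 0.    -0.001  0.48 ] turn/45 -0.002 zax [ 0.001 -0.    -1.   ] j [ 0.313 -0.056  1.812 -0.     1.385  0.425]
73 [0.49423954 0.23013019 0.1010444 ] [0.52124582 0.25080083 0.1155825 ]
```

View pics/s1.png

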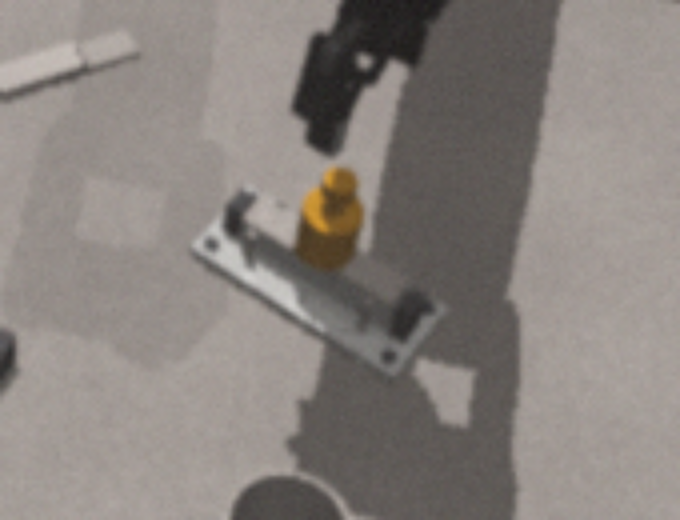

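Emit:
servo_tool --motion '[1,0,0,0.25,0,1,0,0,0.48,0,1,0,0,0.48,0,-1,0,0,0.48,0,-1,0,0,0.48,0]'

```text
time: 4.55
tool_pos: [0.5091, 0.2435, 0.0918]
tool_rot: [0.001, 0.745, 0.667, 0.002]
contact_force: [-0.2, -0.6, -0.4]
gripper_width: 0.607
grasp_force: 0.0
```

Emit:
servo_tool --motion '[-1,0,0,0,0,-1,0,0,0,0,-1,0,0,0,0,-1,0,0,0,0]'

```text
time: 5.05
tool_pos: [0.5075, 0.2433, 0.0893]
tool_rot: [-0.0, 0.745, 0.667, -0.0]
contact_force: [-0.0, 1.0, 0.6]
gripper_width: -0.002
grasp_force: 0.0
```

```bash
python3 -c "
from h import *
go(.508,.2425,.09,-6.3)
im,d=eyes.grab_frame('scene');a=cv2.resize(im[170:300,340:480,::-1],None,fx=4,fy=4)
im,d=eyes.grab_frame('top');b=cv2.resize(im[160:290,180:240,::-1],None,fx=4,fy=4);cv2.imwrite('pics/s2.png',np.hstack([a,b]))"
```

```text
t 5.05 yaw -6.3 shift/120 [-0.006  0.005 -0.005] turn/45 0.001 zax [-0. -0. -1.] j [ 3.150e-01  1.000e-03  1.858e+00 -0.000e+00  1.282e+00  4.240e-01]
```

View pics/s2.png

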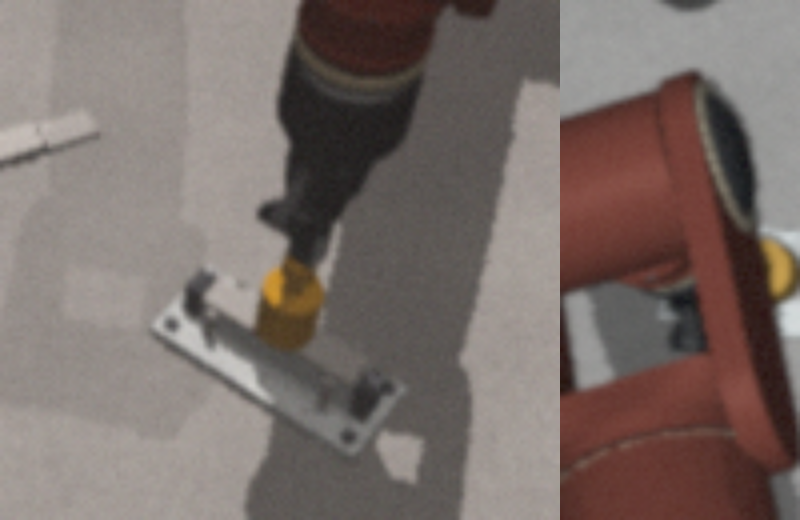

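```bash
python3 -c "
from h import *
im,d=eyes.grab_frame('scene');P=world('scene',d)
for r in range(218,244,2): print(r,[ (tuple((P[r,c]*1000).round().astype(int)),tuple(im[r,c])) for c in range(410,421,2)] if r%4==2 else [tuple((P[r,c]*1000).round().astype(int)) for c in range(410,421,2)])
" | sed 's/np.int64(\([-0-9]*\))/\1/g;s/np.uint8(\([0-9]*\))/\1/g'
```

```text
218 [((366, 179, 0), (144, 132, 131)), ((552, 236, 219), (61, 58, 61)), ((551, 240, 221), (62, 63, 59)), ((549, 244, 221), (45, 44, 43)), ((547, 248, 221), (34, 33, 32)), ((536, 250, 212), (38, 35, 33))]
220 [(557, 234, 215), (556, 238, 217), (555, 242, 219), (527, 240, 189), (538, 247, 205), (533, 250, 202)]
222 [((562, 236, 214), (67, 62, 63)), ((562, 241, 217), (55, 54, 49)), ((552, 243, 209), (48, 46, 42)), ((514, 237, 168), (41, 37, 40)), ((525, 245, 183), (42, 37, 39)), ((528, 250, 189), (45, 40, 40))]
224 [(565, 238, 212), (560, 242, 209), (554, 244, 204), (553, 249, 206), (520, 245, 171), (527, 251, 182)]
226 [((566, 240, 207), (48, 51, 47)), ((567, 244, 210), (43, 36, 36)), ((565, 248, 211), (43, 40, 38)), ((552, 250, 199), (37, 35, 34)), ((530, 248, 175), (40, 37, 38)), ((526, 252, 174), (38, 37, 38))]
228 [(571, 242, 206), (568, 246, 206), (567, 250, 208), (549, 250, 189), (536, 251, 177), (524, 253, 166)]
230 [((410, 199, 3), (161, 152, 150)), ((521, 234, 142), (88, 84, 81)), ((561, 250, 194), (38, 36, 33)), ((548, 251, 181), (40, 39, 38)), ((539, 253, 173), (50, 44, 46))
[... 264 characters left out ...]
 (41, 37, 37)), ((515, 250, 131), (63, 59, 58)), ((510, 253, 127), (93, 85, 83))]
236 [(512, 231, 106), (515, 236, 113), (512, 240, 113), (522, 248, 129), (515, 251, 124), (412, 232, 0)]
238 [((516, 233, 103), (140, 103, 43)), ((516, 238, 107), (77, 59, 33)), ((518, 243, 113), (92, 68, 36)), ((519, 248, 118), (88, 68, 40)), ((510, 251, 109), (95, 83, 59)), ((418, 235, -1), (164, 158, 148))]
240 [(507, 232, 85), (521, 240, 106), (518, 245, 106), (514, 248, 104), (497, 249, 87), (422, 237, -4)]
242 [((510, 234, 81), (140, 101, 41)), ((516, 240, 92), (82, 65, 40)), ((513, 245, 92), (80, 61, 35)), ((503, 247, 83), (112, 85, 42)), ((501, 251, 83), (122, 88, 39)), ((498, 256, 84), (127, 101, 68))]
```

Emit:
servo_tool --motion '[-1,0,0,-0.5,0,-1,0,0,-0.5,0,-1,0,0,-0.5,0]'

```text
time: 5.58
tool_pos: [0.5076, 0.2433, 0.1496]
tool_rot: [0.0, 0.745, 0.667, 0.0]
contact_force: [-0.3, -0.6, -1.2]
gripper_width: 0.004
grasp_force: 0.0
```

```bash
python3 -c "
from h import *
go(.508,.2425,.09,-6.3);print(manip.grasp_offset)
im,d=eyes.grab_frame('scene');P=world('scene',d)
cv2.imwrite('pics/s3.png',cv2.resize(im[180:270,370:470,::-1],None,fx=6,fy=6))
m=(abs(P[...,0]-.51)<.07)&(abs(P[...,1]-.245)<.05)&(P[...,2]>.10)&(P[...,2]<.26)
for z in np.arange(.1,.26,.008):
  k=m&(abs(P[...,2]-z)<.004)
  if k.sum(): print(z.round(3),k.sum(),np.percentile(P[k],5,0).round(3),np.percentile(P[k],95,0).round(3),im[k].mean(0).round())
"
```

```text
t 5.575 yaw -6.3 shift/120 [-0.007  0.003  0.496] turn/45 0.001 zax [ 0.001  0.    -1.   ] j [ 0.315 -0.058  1.81   0.     1.389  0.424]
0.0187
0.1 10 [0.508 0.237 0.101] [0.519 0.25  0.104] [91. 69. 39.]
0.108 38 [0.498 0.232 0.105] [0.519 0.25  0.112] [128.  97.  51.]
0.116 26 [0.5   0.231 0.112] [0.518 0.248 0.115] [137. 102.  51.]
0.18 5 [0.513 0.234 0.176] [0.515 0.25  0.182] [117. 111. 106.]
0.188 20 [0.507 0.237 0.184] [0.522 0.254 0.192] [79. 74. 73.]
0.196 18 [0.509 0.235 0.193] [0.522 0.254 0.199] [60. 57. 55.]
0.204 23 [0.508 0.237 0.201] [0.524 0.254 0.206] [56. 54. 53.]
0.212 7 [0.504 0.251 0.209] [0.516 0.254 0.214] [72. 68. 66.]
0.22 4 [0.485 0.254 0.221] [0.52  0.256 0.224] [59. 56. 57.]
0.228 28 [0.499 0.238 0.224] [0.537 0.256 0.232] [49. 46. 45.]
0.236 20 [0.474 0.243 0.233] [0.547 0.259 0.239] [48. 45. 44.]
0.244 33 [0.47  0.24  0.241] [0.551 0.26  0.248] [45. 42. 41.]
0.252 35 [0.499 0.232 0.249] [0.56  0.261 0.255] [44. 41. 40.]
```

View pics/s3.png

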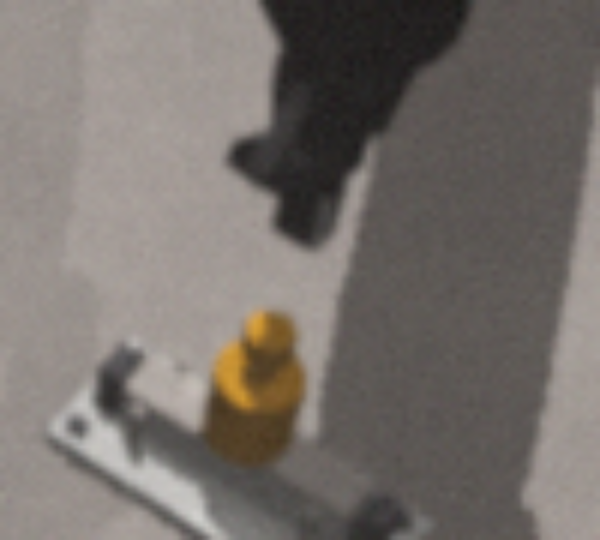

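Emit:
servo_tool --motion '[1,-0.03,0,0,0,1,-0.03,0,0,0,1,-0.03,0,0,0,1,-0.03,0,0,0,1,-0.03,0,0.1,0]'

```text
time: 6.25
tool_pos: [0.5081, 0.24, 0.1382]
tool_rot: [0.001, 0.745, 0.667, 0.001]
contact_force: [-0.4, -0.2, -0.6]
gripper_width: 0.994
grasp_force: 0.0
```

Emit:
servo_tool --motion '[1,0,0,0.3,0,1,0,0,0.55,0,1,0,0,0.64,0,1,0,0,0.64,0,-1,0,0,0.64,0]'

```text
time: 6.88
tool_pos: [0.5083, 0.2401, 0.0621]
tool_rot: [0.001, 0.745, 0.667, 0.001]
contact_force: [0.1, -0.3, 0.8]
gripper_width: 0.818
grasp_force: 0.0
```

Emit:
servo_tool --motion '[-1,0,0,0,0,-1,0,0,0,0,-1,0,0,0,0,-1,0,0,0,0,-1,0,0,0,0]'

```text
time: 7.5
tool_pos: [0.5075, 0.2399, 0.0615]
tool_rot: [0.0, 0.745, 0.667, 0.0]
contact_force: [-1.7, -0.5, 5.4]
gripper_width: 0.228
grasp_force: 58.6
```

Emit:
servo_tool --motion '[-1,0,0,-0.05,0,-1,0,0,-0.1,0,-1,0,0,-0.3,0,-1,0,0,-0.6,0,-1,0,0,-0.9,0]'

```text
time: 8.12
tool_pos: [0.5064, 0.2394, 0.1685]
tool_rot: [-0.0, 0.745, 0.667, -0.001]
contact_force: [0.6, 0.8, -4.5]
gripper_width: 0.226
grasp_force: 59.1
```

```bash
python3 -c "
from h import *
go(.457,-.313,.2,-6.3)
im,d=eyes.grab_frame('scene');P=world('scene',d)
cv2.imwrite('pics/s4.png',cv2.resize(im[150:290,350:490,::-1],None,fx=4,fy=4))
hsv=cv2.cvtColor(im,cv2.COLOR_RGB2HSV);k=(hsv[...,0]>12)&(hsv[...,0]<28)&(hsv[...,1]>120)&(P[...,1]>0.1)
print(k.sum(),np.percentile(P[k],[3,50,97],0).round(3))
"
```

```text
t 8.125 yaw -6.3 shift/120 [-4.621  0.093 -0.258] turn/45 0.001 zax [-0.002 -0.001 -1.   ] j [ 0.309 -0.078  1.797 -0.     1.424  0.418]
4298 [[-0.472  0.238  0.189]
 [-0.371  0.361  0.325]
 [ 0.524  0.543  0.416]]
```

View pics/s4.png

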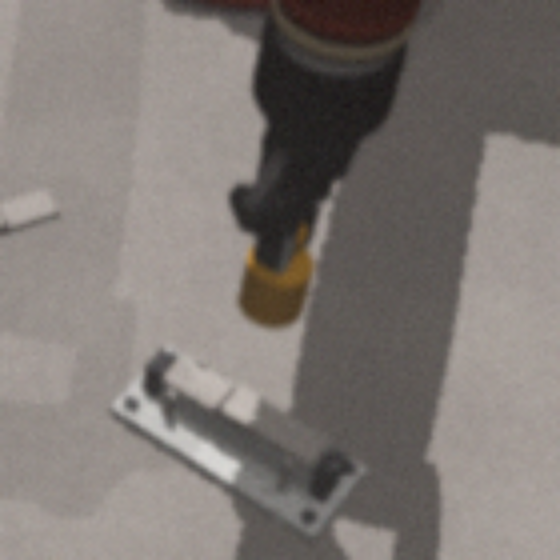

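Emit:
servo_tool --motion '[-1,-0.33,0,0,0,-1,-0.66,0,0,0,-1,-0.92,0.02,0,0]'

```text
time: 8.55
tool_pos: [0.4965, 0.1284, 0.167]
tool_rot: [-0.0, 0.745, 0.667, -0.001]
contact_force: [0.4, -0.2, -4.0]
gripper_width: 0.229
grasp_force: 59.1
```

Emit:
servo_tool --motion '[-1,-0.33,0,0,0,-1,-0.66,0,0,0,-1,-0.92,0.02,0,0]'

```text
time: 8.93
tool_pos: [0.4868, 0.0184, 0.1671]
tool_rot: [-0.001, 0.745, 0.667, -0.001]
contact_force: [0.9, -0.1, -4.6]
gripper_width: 0.228
grasp_force: 59.1
```

Emit:
servo_tool --motion '[-1,-0.33,0,0,0,-1,-0.66,0,0,0,-1,-0.92,0.02,0,0]'

```text
time: 9.3
tool_pos: [0.4773, -0.0915, 0.1672]
tool_rot: [-0.001, 0.745, 0.667, -0.0]
contact_force: [0.2, 0.2, -4.8]
gripper_width: 0.231
grasp_force: 59.1
```

Emit:
servo_tool --motion '[-1,-0.33,0,0,0,-1,-0.66,0,0,0,-1,-0.92,0.02,0,0]'

```text
time: 9.68
tool_pos: [0.4676, -0.2015, 0.1671]
tool_rot: [-0.001, 0.745, 0.667, -0.0]
contact_force: [0.2, -0.5, -5.1]
gripper_width: 0.227
grasp_force: 59.1
```

Emit:
servo_tool --motion '[-1,-0.33,0,0.2,0,-1,-0.66,0,0.4,0,-1,-0.92,0.02,0.6,0,-1,-0.92,0.02,0.7,0]'

```text
time: 10.18
tool_pos: [0.4572, -0.3111, 0.0816]
tool_rot: [-0.002, 0.746, 0.666, -0.0]
contact_force: [1.5, 0.6, -3.9]
gripper_width: 0.23
grasp_force: 59.2
```

```bash
python3 -c "
from h import *
go(.457,-.313,.0215)
im,d=eyes.grab_frame('scene');P=world('scene',d)
hsv=cv2.cvtColor(im,cv2.COLOR_RGB2HSV);m=(abs(P[...,0]-.457)<.06)&(abs(P[...,1]+.313)<.06)&(P[...,2]>.01)
k=(hsv[...,0]>12)&(hsv[...,0]<30)&(hsv[...,1]>100)&m
print(k.sum(),np.percentile(P[k],[2,10,50,90,98],0).round(3))
"
```

```text
t 10.175 yaw -6.4 shift/120 [-0.017  0.001  0.501] turn/45 0.0 zax [-0.003  0.002 -1.   ] j [-0.732 -0.011  1.884 -0.     1.272 -0.62 ]
169 [[ 0.445 -0.325  0.067]
 [ 0.453 -0.313  0.073]
 [ 0.466 -0.302  0.1  ]
 [ 0.477 -0.292  0.132]
 [ 0.481 -0.289  0.375]]
```

Emit:
servo_tool --motion '[-1,0,0,0.2,0,-1,0,0,0.36,0,-1,0,0,0.43,0,-1,0,0,0.46,0,-1,0,0,0.46,0]'

```text
time: 10.85
tool_pos: [0.4592, -0.3104, 0.0298]
tool_rot: [0.0, 0.745, 0.668, 0.0]
contact_force: [-0.9, 0.2, -4.9]
gripper_width: 0.228
grasp_force: 59.2
```

Emit:
servo_tool --motion '[-1,0,0,0.01,0,-1,0,0,0.02,0,-1,0,0,0.03,0,-1,0,0,0.03,0]'

```text
time: 11.35
tool_pos: [0.4588, -0.3103, 0.0257]
tool_rot: [-0.0, 0.745, 0.667, 0.0]
contact_force: [0.0, -0.1, -4.8]
gripper_width: 0.23
grasp_force: 59.2
```

Emit:
servo_tool --motion '[-1,0,0,0.01,0,-1,0,0,0.02,0,-1,0,0,0.025,0]'

```text
time: 11.72
tool_pos: [0.4588, -0.3102, 0.0226]
tool_rot: [-0.0, 0.745, 0.667, -0.0]
contact_force: [-0.7, -0.2, -4.2]
gripper_width: 0.23
grasp_force: 59.2
```

Emit:
servo_tool --motion '[-1,0,0,0.008,0,-1,0,0,0.008,0]'

```text
time: 11.98
tool_pos: [0.4589, -0.3103, 0.0218]
tool_rot: [-0.0, 0.745, 0.667, -0.0]
contact_force: [-0.1, -0.7, -4.6]
gripper_width: 0.229
grasp_force: 59.2
```

Emit:
servo_tool --motion '[-1,0,0,0.008,0,-1,0,0,0.008,0]'

```text
time: 12.22
tool_pos: [0.4591, -0.3107, 0.0217]
tool_rot: [0.0, 0.745, 0.667, -0.0]
contact_force: [-1.5, 0.9, 1.0]
gripper_width: 0.229
grasp_force: 59.8
```

Emit:
servo_tool --motion '[-1,0,0,0.008,0,-1,0,0,0.008,0]'

```text
time: 12.48
tool_pos: [0.4593, -0.3109, 0.0217]
tool_rot: [0.0, 0.745, 0.667, -0.0]
contact_force: [-3.9, 1.9, 6.7]
gripper_width: 0.23
grasp_force: 60.3
```

Emit:
servo_tool --motion '[-0.3,0,0,-0.01,0,0,0,0,-0.01,0,0.5,0,0,-0.01,0,1,0,0,-0.01,0,1,0,0,-0.01,0]'

```text
time: 13.1
tool_pos: [0.4589, -0.3103, 0.021]
tool_rot: [-0.0, 0.745, 0.667, -0.0]
contact_force: [-0.0, 0.2, -0.2]
gripper_width: 0.998
grasp_force: 0.0
```

Emit:
servo_tool --motion '[1,0,0,0,0,1,0,0,-0.2,0,1,0,0,-0.6,0,1,0,0,-1,0,1,0,0,-1,0]'

```text
time: 13.72
tool_pos: [0.4615, -0.3126, 0.1469]
tool_rot: [0.005, 0.745, 0.667, 0.001]
contact_force: [-0.3, 0.7, 0.2]
gripper_width: 1.002
grasp_force: 0.0
```

```bash
python3 -c "
from h import *
go(.457,-.313,.0215)
im,d=eyes.grab_frame('scene');P=world('scene',d)
hsv=cv2.cvtColor(im,cv2.COLOR_RGB2HSV);m=(abs(P[...,0]-.457)<.08)&(abs(P[...,1]+.313)<.08)&(P[...,2]>.01)
k=(hsv[...,0]>12)&(hsv[...,0]<30)&(hsv[...,1]>100)&m
print(k.sum(),np.percentile(P[k],[2,10,50,90,98],0).round(3))
cv2.imwrite('pics/s5.png',cv2.resize(im[90:230,190:350,::-1],None,fx=4,fy=4))
"
```

```text
t 13.725 yaw -6.3 shift/120 [-1.000e-03 -4.600e-02  1.045e+00] turn/45 0.0 zax [ 0.008 -0.007 -1.   ] j [-0.729 -0.076  1.832  0.     1.375 -0.62 ]
205 [[ 0.445 -0.325  0.012]
 [ 0.455 -0.316  0.019]
 [ 0.47  -0.303  0.042]
 [ 0.481 -0.291  0.073]
 [ 0.506 -0.275  0.484]]
```

View pics/s5.png

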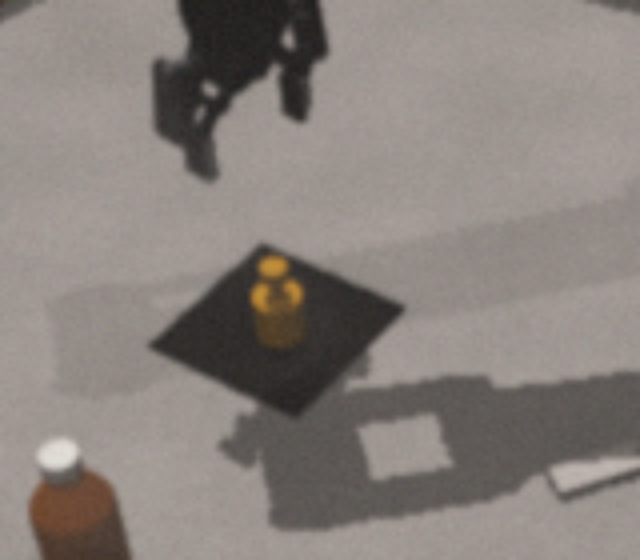

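Emit:
servo_tool --motion '[1,-0.5,0.97,-0.3,0,1,-0.5,0.97,-0.3,0,1,-0.5,0.97,-0.3,0]'

```text
time: 14.15
tool_pos: [0.5696, -0.3838, 0.1752]
tool_rot: [-0.001, 0.745, 0.667, -0.0]
contact_force: [-0.5, 0.4, 0.2]
gripper_width: 0.997
grasp_force: 0.0
```

Emit:
servo_tool --motion '[1,-0.5,0.97,0,0,1,-0.5,0.97,0,0,1,-0.5,0.97,0,0]'

```text
time: 14.52
tool_pos: [0.6774, -0.4551, 0.17]
tool_rot: [-0.004, 0.745, 0.667, -0.001]
contact_force: [-0.7, 0.6, -0.9]
gripper_width: 1.0
grasp_force: 0.0
```

Emit:
servo_tool --motion '[1,-0.5,0.97,0,0,1,-0.5,0.97,0,0,1,-0.5,0.97,0,0]'

```text
time: 14.9
tool_pos: [0.7865, -0.5276, 0.1674]
tool_rot: [-0.005, 0.745, 0.667, -0.001]
contact_force: [-1.1, 0.6, -1.5]
gripper_width: 1.004
grasp_force: 0.0
```

Emit:
servo_tool --motion '[1,-0.5,0.97,0,0,1,-0.5,0.97,0,0,1,-0.5,0.97,0,0,1,-0.5,0.97,0,0]'

```text
time: 15.4
tool_pos: [0.8521, -0.5707, 0.1657]
tool_rot: [0.019, 0.745, 0.667, 0.005]
contact_force: [-0.1, -0.3, 1.7]
gripper_width: 1.002
grasp_force: 0.0
```

```bash
python3 -c "
from h import *
go(.457,-.313,.2)"
```

```text
t 15.4 yaw -6.2 shift/120 [ 1.768 -3.494 -0.442] turn/45 0.0 zax [ 0.033 -0.022 -0.999] j [-0.663  1.213  0.059  0.003  1.83  -0.553]
```

Emit:
servo_tool --motion '[1,-0.5,0.97,0,0,1,-0.5,0.97,0,0,1,-0.5,0.97,0,0]'

```text
time: 15.78
tool_pos: [0.8682, -0.5808, 0.1525]
tool_rot: [0.044, 0.744, 0.667, 0.011]
contact_force: [-0.5, -0.0, -0.7]
gripper_width: 0.999
grasp_force: 0.0
```

```bash
python3 -c "
from h import *
go(.457,-.313,.2)"
```

```text
t 15.775 yaw -6.2 shift/120 [ 1.82  -3.604 -0.763] turn/45 0.0 zax [ 0.075 -0.051 -0.996] j [-0.663  1.23   0.055  0.006  1.767 -0.552]
```

Emit:
servo_tool --motion '[1,0.25,-0.5,0,0,1,0.25,-0.5,0,0,1,0.25,-0.5,0,0]'

```text
time: 16.15
tool_pos: [0.807, -0.5405, 0.1371]
tool_rot: [0.036, 0.744, 0.667, 0.01]
contact_force: [-0.0, -0.6, -0.9]
gripper_width: 0.997
grasp_force: 0.0
```

```bash
python3 -c "
from h import *
go(.457,-.313,.2)"
```

```text
t 16.15 yaw -6.2 shift/120 [ 1.545 -3.063 -0.779] turn/45 0.0 zax [ 0.062 -0.04  -0.997] j [-0.669  0.889  0.624  0.007  1.555 -0.559]
```

```bash
python3 -c "
from h import *
go(.55,-.2,.2)
go(.508,.2415,.15)"
```

```text
t 16.15 yaw -6.2 shift/120 [ 2.566 -2.396 -0.769] turn/45 0.0 zax [ 0.062 -0.04  -0.997] j [-0.669  0.889  0.624  0.007  1.555 -0.559]
t 16.15 yaw -6.2 shift/120 [ 6.196 -3.167 -0.524] turn/45 0.0 zax [ 0.062 -0.04  -0.997] j [-0.669  0.889  0.624  0.007  1.555 -0.559]
```

Emit:
servo_tool --motion '[1,0.87,-0.8,-0.3,0,1,0.87,-0.8,-0.3,0,1,0.87,-0.8,-0.3,0]'

```text
time: 16.52
tool_pos: [0.7267, -0.4276, 0.1715]
tool_rot: [0.044, 0.743, 0.667, 0.011]
contact_force: [0.1, -0.6, -0.0]
gripper_width: 0.999
grasp_force: 0.0
```

Emit:
servo_tool --motion '[1,0.87,-0.8,-0.3,0,1,0.87,-0.8,-0.3,0,1,0.87,-0.8,-0.3,0]'

```text
time: 16.9
tool_pos: [0.6414, -0.3125, 0.1973]
tool_rot: [0.046, 0.743, 0.667, 0.012]
contact_force: [-0.1, -0.8, 0.5]
gripper_width: 0.999
grasp_force: 0.0
```

Emit:
servo_tool --motion '[1,0.87,-0.8,-0.2,0,1,0.87,-0.8,-0.2,0,1,0.87,-0.8,-0.2,0]'

```text
time: 17.27
tool_pos: [0.5561, -0.1972, 0.2095]
tool_rot: [0.046, 0.743, 0.667, 0.012]
contact_force: [0.8, 0.1, 0.6]
gripper_width: 1.002
grasp_force: 0.0
```

Emit:
servo_tool --motion '[1,0.98,-0.2,0,0,1,0.98,-0.2,0,0,1,0.98,-0.2,0,0]'

```text
time: 17.65
tool_pos: [0.5466, -0.0763, 0.2024]
tool_rot: [0.045, 0.742, 0.668, 0.013]
contact_force: [0.9, -0.1, 0.3]
gripper_width: 1.0
grasp_force: 0.0
```

Emit:
servo_tool --motion '[1,0.98,-0.2,0.05,0,1,0.98,-0.2,0.05,0,1,0.98,-0.2,0.05,0]'

```text
time: 18.02
tool_pos: [0.5354, 0.0428, 0.188]
tool_rot: [0.043, 0.742, 0.668, 0.013]
contact_force: [0.8, -0.5, 1.4]
gripper_width: 1.003
grasp_force: 0.0
```

Emit:
servo_tool --motion '[1,0.98,-0.2,0.1,0,1,0.98,-0.2,0.1,0,1,0.98,-0.2,0.1,0]'

```text
time: 18.4
tool_pos: [0.5249, 0.1614, 0.1682]
tool_rot: [0.042, 0.743, 0.668, 0.012]
contact_force: [0.4, -1.2, 0.1]
gripper_width: 1.002
grasp_force: 0.0
```

```bash
python3 -c "
from h import *
go(.508,.2415,.1,-6.3)"
```

```text
t 18.4 yaw -6.0 shift/120 [ 0.67  -0.254  0.525] turn/45 0.007 zax [ 0.075 -0.047 -0.996] j [ 0.197 -0.149  1.864 -0.062  1.362  0.314]
```

```bash
python3 -c "
from h import *
t=np.array([.5117,.2392,-.0093]);z=rot(manip.state()['tool_rot'])[:,2]
go(*(t-.1*z),-6.3);go(*t)"
```

```text
t 18.4 yaw -6.0 shift/120 [ 0.69  -0.294  0.602] turn/45 0.007 zax [ 0.075 -0.047 -0.996] j [ 0.197 -0.149  1.864 -0.062  1.362  0.314]
t 18.4 yaw -6.0 shift/120 [ 0.69  -0.294  1.435] turn/45 0.0 zax [ 0.075 -0.047 -0.996] j [ 0.197 -0.149  1.864 -0.062  1.362  0.314]
```

Emit:
servo_tool --motion '[1,0.69,-0.29,0.4,0,1,0.69,-0.29,0.6,0,1,0.69,-0.29,0.8,0,1,0.69,-0.29,0.8,0]'

```text
time: 18.9
tool_pos: [0.5054, 0.2393, 0.064]
tool_rot: [0.041, 0.745, 0.666, 0.01]
contact_force: [-0.4, 0.4, -0.7]
gripper_width: 1.001
grasp_force: 0.0
```

```bash
python3 -c "
from h import *
go(.5117,.2392,-.0093)
im,d=eyes.grab_frame('scene');P=world('scene',d)
cv2.imwrite('pics/s6.png',cv2.resize(im[180:300,350:490,::-1],None,fx=4,fy=4))
"
```

```text
t 18.9 yaw -6.3 shift/120 [0.03  0.006 0.613] turn/45 0.0 zax [ 0.07  -0.049 -0.996] j [ 0.348 -0.006  1.913 -0.075  1.186  0.486]
```

View pics/s6.png

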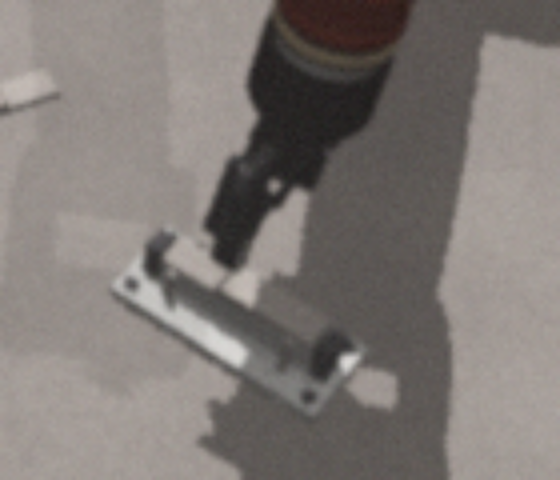

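Emit:
servo_tool --motion '[1,0.03,0,0.3,0,1,0.03,0,0.5,0,1,0.03,0,0.61,0,1,0.03,0,0.61,0,1,0.03,0,0.61,0]'

```text
time: 19.58
tool_pos: [0.5115, 0.2412, -0.0068]
tool_rot: [0.042, 0.744, 0.667, 0.012]
contact_force: [0.8, 0.3, 0.4]
gripper_width: 0.999
grasp_force: 0.0
```

Emit:
servo_tool --motion '[-1,0,0,0,0,-1,0,0,0,0,-1,0,0,0,0,-1,0,0,0,0,-1,0,0,0,0]'

```text
time: 20.2
tool_pos: [0.5103, 0.2411, -0.0083]
tool_rot: [0.042, 0.744, 0.667, 0.011]
contact_force: [0.4, 0.5, 3.6]
gripper_width: 0.28
grasp_force: 59.2
```

Emit:
servo_tool --motion '[-1,-0.003,0.005,-0.07,0,-1,-0.007,0.012,-0.16,0,-1,-0.014,0.025,-0.33,0,-1,-0.03,0.05,-0.66,0,-1,-0.04,0.075,-1,0]'

```text
time: 20.82
tool_pos: [0.5093, 0.2407, 0.113]
tool_rot: [0.041, 0.744, 0.667, 0.01]
contact_force: [0.7, -0.1, -0.6]
gripper_width: 0.275
grasp_force: 59.0
```

```bash
python3 -c "
from h import *
go(.62,.03,.3,1.7)
im,d=eyes.grab_frame('scene');P=world('scene',d)
cv2.imwrite('pics/s7.png',cv2.resize(im[150:300,340:490,::-1],None,fx=4,fy=4))
"
```

```text
t 20.825 yaw -6.2 shift/120 [-1.703  1.22  -1.404] turn/45 -0.175 zax [ 0.07  -0.048 -0.996] j [ 0.347 -0.053  1.871 -0.072  1.274  0.476]
```

View pics/s7.png

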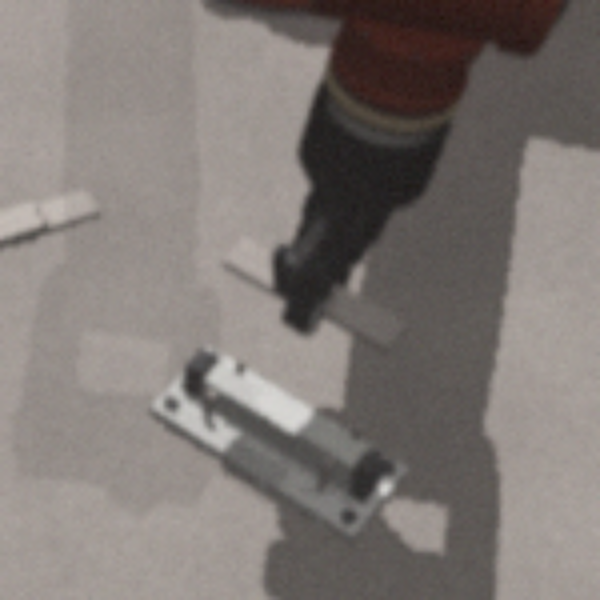

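Emit:
servo_tool --motion '[-1,-0.3,0.3,-0.6,0,-1,-0.67,0.6,-0.8,0,-1,-0.67,0.6,-0.8,0]'

```text
time: 21.25
tool_pos: [0.5679, 0.1563, 0.2201]
tool_rot: [0.043, 0.745, 0.666, 0.013]
contact_force: [-0.2, -0.1, -1.5]
gripper_width: 0.278
grasp_force: 59.2
```

Emit:
servo_tool --motion '[-1,-0.67,0.6,-0.7,-0.175,-1,-0.67,0.6,-0.7,-0.175,-1,-0.67,0.6,-0.7,-0.175]'

```text
time: 21.62
tool_pos: [0.6239, 0.0725, 0.3115]
tool_rot: [0.044, 0.697, 0.715, 0.009]
contact_force: [-0.9, -0.4, -0.9]
gripper_width: 0.276
grasp_force: 59.3
```

Emit:
servo_tool --motion '[-1,0.1,1,0,0,-1,0.1,1,0,0,-1,0.1,1,0,0]'

```text
time: 22.0
tool_pos: [0.7424, 0.091, 0.3083]
tool_rot: [0.038, 0.696, 0.717, 0.004]
contact_force: [-0.8, -0.2, -0.7]
gripper_width: 0.275
grasp_force: 59.5
```

Emit:
servo_tool --motion '[-1,0.1,1,0,0,-1,0.1,1,0,0,-1,0.1,1,0,0]'

```text
time: 22.38
tool_pos: [0.8618, 0.1065, 0.3146]
tool_rot: [0.038, 0.696, 0.717, 0.004]
contact_force: [-0.2, -0.4, -3.2]
gripper_width: 0.275
grasp_force: 59.7
```

```bash
python3 -c "
from h import *
go(1,.12,.3,1.7)"
```

```text
t 22.375 yaw 1.8 shift/120 [0.086 1.145 0.186] turn/45 0.001 zax [ 0.061 -0.048 -0.997] j [ 0.056  0.574  0.796 -0.051  1.713  0.018]
```

Emit:
servo_tool --motion '[-1,0.1,1,0,0,-1,0.1,1,0,0,-1,0.1,1,0,0]'

```text
time: 22.75
tool_pos: [0.9743, 0.121, 0.3299]
tool_rot: [0.043, 0.696, 0.717, 0.009]
contact_force: [3.6, 3.6, 49.1]
gripper_width: 0.279
grasp_force: 60.5
```

Emit:
servo_tool --motion '[-1,0.1,1,0,0,-1,0.1,1,0,0,-1,0.1,1,0,0]'

```text
time: 23.12
tool_pos: [0.9989, 0.123, 0.3049]
tool_rot: [0.058, 0.695, 0.716, 0.027]
contact_force: [-0.9, -0.5, -0.3]
gripper_width: 0.276
grasp_force: 60.5
```

Emit:
servo_tool --motion '[-1,0.1,1,0,0,-1,0.1,1,0,0,-1,0.1,1,0,0,-1,0.1,1,0,0,-1,0.1,1,0,0]'

```text
time: 23.75
tool_pos: [1.0221, 0.1248, 0.2821]
tool_rot: [0.072, 0.694, 0.715, 0.045]
contact_force: [0.1, 0.5, -1.8]
gripper_width: 0.28
grasp_force: 60.5
```

```bash
python3 -c "
from h import *
go(1,.12,.3,1.7)"
```

```text
t 23.75 yaw 2.0 shift/120 [-0.041 -0.159 -0.176] turn/45 0.006 zax [ 0.165 -0.036 -0.986] j [ 0.063  1.102  0.056 -0.048  1.82   0.017]
```

Emit:
servo_tool --motion '[-1,0.15,1,-0.4,0,-1,0.15,1,-0.4,0]'

```text
time: 24.0
tool_pos: [1.0283, 0.1321, 0.3043]
tool_rot: [0.087, 0.692, 0.714, 0.063]
contact_force: [-0.1, 0.7, -0.4]
gripper_width: 0.28
grasp_force: 60.5
```

```bash
python3 -c "
from h import *
go(1,.12,.3,1.7)"
```

```text
t 24.0 yaw 2.1 shift/120 [-0.092 -0.242 -0.012] turn/45 0.008 zax [ 0.211 -0.029 -0.977] j [ 0.069  1.083  0.055 -0.045  1.793  0.022]
```

Emit:
servo_tool --motion '[-1,0.15,1,-1,0,-1,0.15,1,-1,0]'

```text
time: 24.25
tool_pos: [1.0157, 0.1376, 0.3655]
tool_rot: [0.099, 0.69, 0.713, 0.079]
contact_force: [-0.6, -0.3, -0.9]
gripper_width: 0.274
grasp_force: 60.5
```

```bash
python3 -c "
from h import *
go(1,.12,.3,1.7)"
```

```text
t 24.25 yaw 2.2 shift/120 [-0.125 -0.268  0.499] turn/45 0.01 zax [ 0.251 -0.024 -0.968] j [ 0.075  1.022  0.055 -0.044  1.813  0.026]
```

Emit:
servo_tool --motion '[-1,0.15,1,-0.3,0,-1,0.15,1,-0.3,0]'

```text
time: 24.5
tool_pos: [1.0242, 0.1436, 0.377]
tool_rot: [0.113, 0.687, 0.711, 0.096]
contact_force: [-0.2, 0.7, -1.0]
gripper_width: 0.279
grasp_force: 60.5
```

Emit:
servo_tool --motion '[-1,0.15,1,-0.3,0,-1,0.15,1,-0.3,0]'

```text
time: 24.75
tool_pos: [1.0309, 0.1492, 0.3923]
tool_rot: [0.125, 0.684, 0.709, 0.113]
contact_force: [0.3, -0.3, -0.9]
gripper_width: 0.279
grasp_force: 60.5
```

Emit:
servo_tool --motion '[-1,0.15,1,-0.3,0,-1,0.15,1,-0.3,0]'

```text
time: 25.0
tool_pos: [1.0355, 0.1546, 0.4133]
tool_rot: [0.139, 0.681, 0.707, 0.131]
contact_force: [0.1, -0.5, -2.0]
gripper_width: 0.278
grasp_force: 60.5
```

Emit:
servo_tool --motion '[-1,0.15,1,-0.3,0,-1,0.15,1,-0.3,0]'

```text
time: 25.25
tool_pos: [1.0388, 0.1597, 0.4363]
tool_rot: [0.153, 0.677, 0.704, 0.149]
contact_force: [0.5, 0.1, -1.2]
gripper_width: 0.28
grasp_force: 60.5
```

```bash
python3 -c "
from h import *
go(1,.12,.3,1.7)"
```

```text
t 25.25 yaw 2.4 shift/120 [-0.303 -0.779  0.897] turn/45 0.016 zax [ 0.416  0.002 -0.909] j [ 0.093  0.966  0.055 -0.036  1.693  0.041]
```

Emit:
servo_tool --motion '[-1,0.1,1,0,0,-1,0.1,1,0,0]'

```text
time: 25.5
tool_pos: [1.0537, 0.1602, 0.4364]
tool_rot: [0.165, 0.674, 0.701, 0.165]
contact_force: [-0.8, -0.2, -1.5]
gripper_width: 0.281
grasp_force: 60.5
```

Emit:
servo_tool --motion '[-1,0.1,1,0,0,-1,0.1,1,0,0]'

```text
time: 25.75
tool_pos: [1.0664, 0.161, 0.4417]
tool_rot: [0.178, 0.669, 0.698, 0.182]
contact_force: [0.7, -0.9, -0.3]
gripper_width: 0.275
grasp_force: 60.5
```

Emit:
servo_tool --motion '[-1,0.1,1,0,0,-1,0.1,1,0,0]'

```text
time: 26.0
tool_pos: [1.0772, 0.1619, 0.4525]
tool_rot: [0.192, 0.665, 0.694, 0.2]
contact_force: [-0.2, 0.0, -0.9]
gripper_width: 0.274
grasp_force: 60.5
```

Emit:
servo_tool --motion '[-1,0.1,1,0,0,-1,0.1,1,0,0]'

```text
time: 26.25
tool_pos: [1.0858, 0.1629, 0.4662]
tool_rot: [0.205, 0.66, 0.69, 0.217]
contact_force: [-0.1, 0.3, -0.5]
gripper_width: 0.277
grasp_force: 60.5
```

```bash
python3 -c "
from h import *
go(.617,.059,.3,1.7);go(.617,.059,.217)
print(rot(manip.state()['tool_rot']).round(3))
im,d=eyes.grab_frame('scene');print(cv2.imwrite('pics/s8.png',im[...,::-1]))"
```

```text
t 26.25 yaw 2.5 shift/120 [-0.692 -4.026 -1.115] turn/45 0.017 zax [ 0.57   0.029 -0.821] j [ 0.087  0.962  0.056 -0.021  1.517  0.037]
t 26.25 yaw 2.5 shift/120 [-0.694 -4.421 -0.547] turn/45 0.0 zax [ 0.57   0.029 -0.821] j [ 0.087  0.962  0.056 -0.021  1.517  0.037]
[[-0.046  0.82   0.57 ]
 [ 0.999  0.035  0.029]
 [ 0.004  0.571 -0.821]]
True
```

Emit:
servo_tool --motion '[-1,-0.17,-1,-0.28,0,-1,-0.17,-1,-0.28,0,-1,-0.17,-1,-0.28,0]'

```text
time: 26.68
tool_pos: [0.968, 0.137, 0.4248]
tool_rot: [0.206, 0.659, 0.689, 0.218]
contact_force: [0.3, -0.8, 0.7]
gripper_width: 0.276
grasp_force: 60.5
```

Emit:
servo_tool --motion '[-1,-0.17,-1,-0.28,0,-1,-0.17,-1,-0.28,0,-1,-0.17,-1,-0.28,0]'

```text
time: 27.05
tool_pos: [0.846, 0.1112, 0.3745]
tool_rot: [0.2, 0.661, 0.691, 0.212]
contact_force: [1.0, 0.5, -1.6]
gripper_width: 0.275
grasp_force: 60.5
```

Emit:
servo_tool --motion '[-1,-0.17,-1,-0.28,0,-1,-0.17,-1,-0.28,0,-1,-0.17,-1,-0.28,0]'

```text
time: 27.42
tool_pos: [0.7316, 0.0858, 0.3375]
tool_rot: [0.202, 0.661, 0.69, 0.214]
contact_force: [0.7, 0.2, -2.1]
gripper_width: 0.282
grasp_force: 60.5
```

Emit:
servo_tool --motion '[-1,-0.17,-1,-0.28,0,-1,-0.17,-1,-0.28,0,-1,-0.17,-1,-0.28,0,-1,-0.17,-1,-0.28,0]'

```text
time: 27.92
tool_pos: [0.6211, 0.0604, 0.3063]
tool_rot: [0.207, 0.659, 0.689, 0.219]
contact_force: [-0.1, 0.8, -0.7]
gripper_width: 0.278
grasp_force: 60.5
```

```bash
python3 - <<'E'
from h import *
go(.617,.059,.217,1.7)
s=manip.state();M=rot(s["tool_rot"]);print(M.round(3))
g=s["tool_pos"]-.049*M[:,2];print("grasp",g.round(4))
for c in("scene","top"):
    im,d=eyes.grab_frame(c);P=world(c,d);cv2.imwrite(f"pics/f_{c}.png",im[...,::-1])
    L=(P-g)@M
    m=(abs(L[...,0])<.075)&(abs(L[...,1])<.025)&(abs(L[...,2])<.025)&(abs(L[...,0])>.016)&(d>0)
    print(c,m.sum())
    for lo,hi in((-.075,-.016),(.016,.075)):
        k=m&(L[...,0]>lo)&(L[...,0]<hi);q=P[k]
        if len(q)<20: continue
        print(k.sum(),"loc med",np.median(L[k],0).round(4),np.percentile(L[k],[3,97],0).round(3).tolist(),im[k].mean(0).round())
        ev,V=np.linalg.eigh(np.cov(q.T));print(np.sqrt(ev).round(4),V.T.round(3).tolist())
E
```

```text
t 27.925 yaw 2.5 shift/120 [-0.012 -0.456  0.589] turn/45 0.017 zax [ 0.574  0.029 -0.818] j [-0.051 -0.419  1.944  0.069  1.008 -0.114]
[[-0.045  0.818  0.574]
 [ 0.999  0.035  0.029]
 [ 0.003  0.575 -0.818]]
grasp [0.5929 0.059  0.3464]
scene 176
84 loc med [-0.0392  0.0091  0.006 ] [[-0.059, -0.011, 0.004], [-0.018, 0.014, 0.011]] [144. 137. 133.]
[0.0015 0.0078 0.0127] [[-0.415, -0.076, 0.906], [0.903, -0.15, 0.401], [-0.106, -0.986, -0.131]]
92 loc med [ 0.0372  0.0092 -0.0021] [[0.018, -0.012, -0.004], [0.055, 0.015, 0.002]] [128. 122. 118.]
[0.0015 0.0085 0.0118] [[0.438, 0.047, -0.898], [0.878, 0.195, 0.438], [-0.195, 0.98, -0.044]]
top 470
251 loc med [-0.0346  0.0024  0.0041] [[-0.054, -0.01, 0.001], [-0.017, 0.014, 0.008]] [160. 160. 159.]
[0.0016 0.0077 0.0114] [[0.512, 0.08, -0.855], [0.857, 0.026, 0.515], [-0.064, 0.996, 0.055]]
219 loc med [ 0.0424  0.0036 -0.0039] [[0.024, -0.01, -0.007], [0.058, 0.014, -0.0]] [146. 146. 145.]
[0.0016 0.0071 0.0105] [[-0.499, -0.067, 0.864], [0.799, 0.349, 0.489], [-0.334, 0.935, -0.121]]
```

```bash
cat > fit.py <<'E'
from h import *
from scipy.optimize import least_squares
def fit(n=4):
    s=manip.state();M=rot(s["tool_rot"]);g=s["tool_pos"]-.049*M[:,2]
    for c in("scene","top"):
        A=[]
        for _ in range(n):
            im,d=eyes.grab_frame(c);P=world(c,d);L=(P-g)@M
            m=((abs(L[...,0])<.062)&(abs(L[...,1])<.02)&(abs(L[...,2])<.02)&(abs(L[...,0])>.018)&(d>0)).astype(np.uint8)
            m=cv2.erode(m,np.ones((3,3),np.uint8))>0;A.append(L[m])
        q=np.concatenate(A);S=np.sign(q[:,0])
        r=least_squares(lambda p:p[0]+p[1]*q[:,0]+p[2]*q[:,1]-.0025*S-q[:,2],[0,0,0],loss="soft_l1",f_scale=.001)
        b,cc=r.x[1:];nl=np.array([b,cc,-1]);nl/=np.linalg.norm(nl);nw=M@nl
        xl=np.array([1,0,b]);xw=M@(xl/np.linalg.norm(xl))
        cz=np.array([-.5733,-.017,.8192])
        top=np.array([0,0,r.x[0]]); ctr=g+M@(np.array([0,0,r.x[0]])-.0025*nl*1)
        print(c,len(q),"rms",np.std(r.fun).round(4),"off,b,c",r.x.round(4),"n",nw.round(3),"err deg",np.degrees(np.arccos(nw@cz/np.linalg.norm(cz))).round(1),"x elev",np.degrees(np.arcsin(xw[2])).round(1),"xrange",np.percentile(q[:,0],[2,98]).round(3),"y",np.percentile(q[:,1],[2,98]).round(3),"ctr",ctr.round(4))
    return M
if __name__=="__main__": fit()
E
python3 fit.py
```

```text
scene 257 rms 0.0009 off,b,c [ 0.0018 -0.0415  0.0922] n [-0.493 -0.067  0.867] err deg 6.1 x elev 2.1 xrange [-0.053  0.055] y [-0.002  0.014] ctr [0.5957 0.0593 0.3428]
top 1287 rms 0.0016 off,b,c [ 0.0023 -0.0403  0.0471] n [-0.532 -0.067  0.844] err deg 4.0 x elev 2.1 xrange [-0.052  0.056] y [-0.013  0.009] ctr [0.5961 0.0594 0.3425]
```

Emit:
servo_tool --motion '[-1,-0.01,-0.15,0.18,0,-1,-0.01,-0.3,0.36,0,-1,-0.01,-0.455,0.55,0,-1,-0.01,-0.455,0.55,0,-1,-0.01,-0.455,0.55,0]'

```text
time: 29.05
tool_pos: [0.6124, 0.0592, 0.2183]
tool_rot: [0.206, 0.66, 0.69, 0.218]
contact_force: [0.2, 0.2, -0.0]
gripper_width: 0.278
grasp_force: 60.5
```

```bash
python3 - <<'E'
from fit import *
M=fit(4);print(M.round(3),manip.state()["tool_pos"],manip.state()["time"])
im,d=eyes.grab_frame("scene");cv2.imwrite("pics/s9.png",cv2.resize(im[100:340,170:470,::-1],None,fx=2.4,fy=2.4))
P=world("scene",d)
m=(abs(P[...,0]-.457)<.08)&(abs(P[...,1]+.313)<.08)&(P[...,2]>.01);print("weight",np.median(P[m],0).round(3),P[m].max(0).round(3))
E
```

```text
scene 266 rms 0.0007 off,b,c [ 0.0005 -0.0408  0.0923] n [-0.49  -0.066  0.869] err deg 6.2 x elev 2.1 xrange [-0.054  0.054] y [-0.002  0.016] ctr [0.5859 0.058  0.256 ]
top 1076 rms 0.0017 off,b,c [ 0.0002 -0.0418  0.0394] n [-0.535 -0.069  0.842] err deg 3.9 x elev 2.2 xrange [-0.051  0.056] y [-0.009  0.012] ctr [0.5859 0.058  0.2563]
[[-0.046  0.82   0.571]
 [ 0.999  0.035  0.029]
 [ 0.003  0.571 -0.821]] [0.61182568 0.05923775 0.21724358] 29.45
weight [ 0.468 -0.304  0.041] [ 0.484 -0.288  0.076]
```

View pics/s9.png

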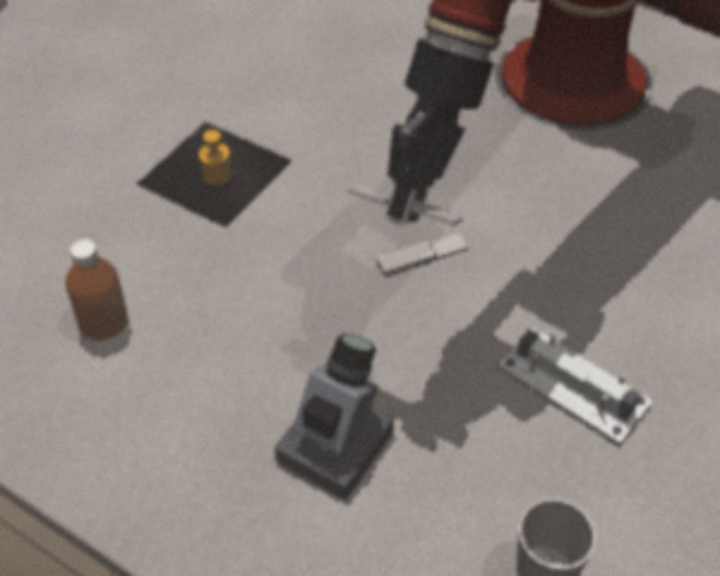

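The picture shows the joint held tilted above the lens, at about (405, 205). The weight stands upright on the mat at (212, 160), and the spare, bottle and beaker have not moved. The joint is about 3 mm off position and about 5° off square, so I'm handing in.

Emit:
servo_tool --motion '[-1,0,0,0,0,-1,0,0,0,0,-1,0,0,0,0]'

```text
time: 29.88
tool_pos: [0.6116, 0.0593, 0.2165]
tool_rot: [0.205, 0.66, 0.69, 0.217]
contact_force: [-1.1, 0.4, -2.1]
gripper_width: 0.279
grasp_force: 60.5
```

```bash
python3 -c "
from h import *
print(job_done())"
```

```text
the job is handed in; nothing more can be done
None
```

I handed the job in at about 30 s with no verdict returned: the weight stands upright on the mat, and the joint is held steady in front of the lens, about 3 mm off the focus point, 4–6° off square and 2° off level by my camera measurements. Getting the 35° tilt took pushing the arm past its reach, since the moves can't tilt the tool, and the first grasp of the weight missed because the fingertips sit about 30 mm behind the reported TCP.

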